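Lay the tall carton down in the lane and push it home

ROBOT

A 7-joint arm with a two-finger parallel gripper is mounted at the origin on a cart in front of the work surface, level with it; the furniture and walls round the work are solid. World frame = base frame: x ahead of the robot, y to its left, z up, the work surface at z = 0. Lengths are in m, angles in rad, forces in N, time in s.
With the tool pointing down it reaches from about 0.375 to 0.925 m from the base axis. Payload 3.1 kg.
Tool frame: the origin (TCP) lies at the centre of the arm's flange, where the gripper is bolted on; the fingertips stand 173 mm ahead of it and the grasp point (between the pads) lies 155 mm ahead of it (hold_point_z is the distance from the TCP to the grasp point, in m); z points along the fingers, y is the direction in which the jaws open and shut (so a half turn about z gives the same grasp; the last joint's range is limited). The gripper opens to 85 mm and grips with 20 to 120 N. Pads are 22 mm wide; open, the fingers measure 114 mm over their backs; the gripper's body (76 mm by 85 mm) begins 54 mm behind the grasp point. The pads swing forward as they close: fully open they stand 13 mm farther back than shut.
Start: joints at [1.121, 0.383, 0.044, 1.598, -0.018, 1.161, -0.05], TCP at [0.224, -0.61, 0.405] pointing down, gripper open.
Joint ranges: [-2.61, 2.61], [-0.41, 2.15], [-1.48, 1.57], [0, 2.5], [-1.57, 4.71], [0.05, 1.97], [-2.85, 2.85]. Speed limits (rad/s): [2.79, 2.79, 3.14, 3.14, 3.14, 3.14, 3.14].

INTERFACE

Orientations are given as a 3x3 rotation matrix whose columns are the frame's x, y, z axes.
In Python, from station import get_obs, capture, job_done, hold_point_z gives the robot as it stands.
- The arm moves only by the tool play_rows, never from a script. Its argument "deltas" is a list of rows, each an object with "rot": the turn, a rotation vector about the world's x, y, z each as a share of 2 pi rad, from -1 to 1, a list of three; "delta_pos": the shift along the world's x, y, z each as a share of 0.5 m, from -1 to 1, a list of three; "fingers": the closure, from 0 (fully open) to 1 (shut). In form: [{"rot": [wx, wy, wz], "delta_pos": [x, y, z], "fingers": fingers}, ...]. A call has exactly 8 rows; each row is the pose to reach, as a shift and turn from the pose measured when the call began, turning the shorter way round; what a row does not reach only later rows make up. A row lasts 1/10 s, in which the tool goes at most 50 mm and 8.59 degrees, less where a joint would pass 70% of its speed; a pose out of reach is approached as far as the arm can. A call with a number of a shift or a turn outside -1 to 1 is refused whole. A call with a gripper value outside its range is refused whole. The fingers move at their own pace and stop on an object; the grip force is fixed at half the most. Time passes only in rows, so rows that repeat a pose let the fingers close, or fill a call up. It gives the time, the measured TCP pose, the force and the opening at its end, in the units of the state.
- get_obs(): the state, without advancing time (a new reading comes with each control period).
- capture(name): name is "side" or "top"; returns a dict with "color" (480x640x3 uint8, red, green, blue), "range_z" (480x640 float32, m along the optical axis (not along the pixel's ray), 0 where there is no reading), "mtx" (3x3 intrinsics, pixels), "R" (3x3) and "t" (3): a world point X has camera coordinates R X + t. Camera axes: x right, y down, z forward; pixel columns grow to the right and rows downward; lengths in m; the calibration is good to about 2 mm. A picture is of the moment at which its call begins.
- job_done(): hands the job in, once; it reports no verdict.
The state is a dict: "time": time; "joint_pos": joint angles; "joint_velocities": joint speeds; "joint_efforts": joint torques, N m; "position": TCP position; "orientation": TCP orientation; "ft_force": force on the tool from outside, world axes, zero at the start; "moment": the same for the moment, N m; "grip_width": opening from 0.0 (shut) to 1.0 (fully open).
Only numpy, scipy, OpenCV 4.12 (cv2) and the standard library are available. Lean on these libraries where they do the work, as an engineer would, in place of code of your own. Each camera call takes 0.05 s, during which the arm holds its last target. There are 200 camera calls.

TASK

Without gripping or lifting it, push the tall carton standing in the steel lane over, so that it falls lengthwise along the lane with its top towards the end stop and lies flat on the lane's floor. Then push it along the lane from behind until its top end rests against the end stop, and draw back. Leave the vials, jar, hand stamp and shorter carton alone, and never take the tall carton between the fingers.

Things in the scene. Friction and masses are not known exactly. Their poses are not given: they have to be found in the camera images.
- lane: fixed sheet-steel carton lane, a tray 82 mm wide, 264 long, open above. Origin: centre of its underside (on the worktop); y runs along it from the open end (-132 mm, at the left) to the end stop (+132 mm, at the right), z up. Floor 3 mm thick; 74 mm clear between two side walls, tops 17 mm above the worktop; end stop 4 mm thick, top at 43 mm; the open end has no sill
- lane_stop (a point): point on the lane's centre line at floor level (3 mm above the worktop) on the inner face of the end stop; axes as the lane's
- lane_mouth (a point): point on the lane's centre line at floor level at the very edge of the open end; axes as the lane's
- tall_carton: the tall printed medicine carton, a closed box 52 mm (its x) by 57 (its y) by 110 high (its z), 0.05 to 0.12 kg; stands upright on the lane floor near the open end, its y axis roughly along the lane towards the stop; pushed near its top it tips rather than slides. Origin: centre of its underside, z towards its top
- carton_mid (a point): the centre of the tall carton, half-way up; axes as the carton's
- carton_top (a point): the centre of the tall carton's top face; axes as the carton's
- purple_vial: glass vial with a purple cap, 26 mm across, 57 high, standing beside the lane, on the far side; loose; origin at the centre of its underside, z up. To be left alone
- small_vial: glass vial with a blue cap, 24 mm across, 50 high, standing on the worktop just beyond the end stop; loose; origin at the centre of its underside, z up. To be left alone
- short_carton: shorter printed carton, 42 x 62 mm, 85 high, standing on the worktop to the left, beyond the lane's open end; loose; origin at the centre of its underside, z up. To be left alone
- pill_jar: tablet jar, 47 mm across, 76 high, standing on the worktop at the right end; loose; origin at the centre of its underside, z up. To be left alone
- stamp: wooden hand stamp, 25 x 52 mm, 69 high, standing on the worktop to the left; loose; origin at the centre of its underside, z up. To be left alone

How it is judged:
By the outcome, as a careful person would: the job done as asked, in the order asked, and still so for the second after the job is handed in, with the robot touching nothing.
It also fails if it takes over 35 s, if anything falls off the work surface, if the arm or the gripper's body presses on something with over 40 N, if the wrist force passes 120 N, or if a joint passes its speed limit or range.

## Working session

There is one attempt and no reset: what is moved stays moved. The work goes in short steps, Python scripts to look and compute and a tool call to move; the robot and the scene stay as the last step left them, time stands still between calls to the robot, and variables do not carry over. Pictures are saved under pics/ and viewed, about 8 in all and at most 12, crops included, and the job is handed in when it is done.

Besides the shell and the picture viewer there is one more tool, called after ">>>" in YAML: its name, and indented under it one key for each argument. play_rows: Moves the arm, as the interface text tells. Shift numbers are shares of 0.5 m and turn numbers shares of 2 pi rad, none past 1 either way. Its arguments: {"type":"object","properties":{"deltas":{"type":"array"}},"required":["deltas"]}

```bash
mkdir -p pics; python3 - <<'E'
from station import *
import cv2,numpy as np
o=get_obs();print(o['time'],o['position'],o['orientation'],o['grip_width'],o['ft_force'],hold_point_z)
for n in('top','side'):
    c=capture(n);np.savez('pics/%s0.npz'%n,**c);cv2.imwrite('pics/%s0.png'%n,c['color'][:,:,::-1]);print(n,c['mtx'],-c['R'].T@c['t'],c['R'])
E
```

```text
0.0 [ 0.22383518 -0.60972276  0.40326232] [[ 9.38715635e-01  3.44690957e-01 -1.04884618e-03]
 [ 3.44692522e-01 -9.38712494e-01  2.43276699e-03]
 [-1.46012230e-04 -2.64520585e-03 -9.99996491e-01]] 1.004104915974565 [ 0.08880987  0.03109298 -0.43585618] 0.1547
top [[436.21900841   0.         319.00552275]
 [  0.         436.21900841 238.05750136]
 [  0.           0.           1.        ]] [0.23782771 0.24214321 1.01553156] [[-4.18300476e-02 -9.99124547e-01 -6.21884588e-04]
 [-9.70460394e-01  4.07779812e-02 -2.37789360e-01]
 [ 2.37606546e-01 -9.34322591e-03 -9.71316546e-01]]
side [[515.02897382   0.         320.94163881]
 [  0.         515.02897382 239.10307281]
 [  0.           0.           1.        ]] [ 0.39662568 -0.62848484  0.70985248] [[ 9.99208532e-01 -3.97764663e-02  3.77896661e-04]
 [-2.26779205e-02 -5.77436436e-01 -8.16120625e-01]
 [ 3.26806059e-02  8.15466121e-01 -5.77881461e-01]]
```

View pics/top0.png

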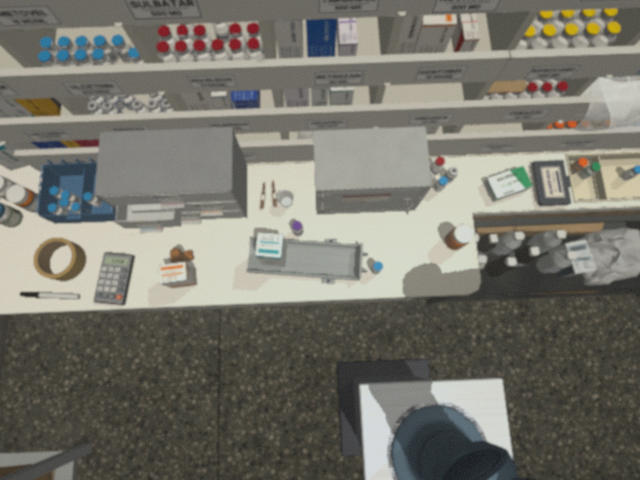

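View pics/side0.png

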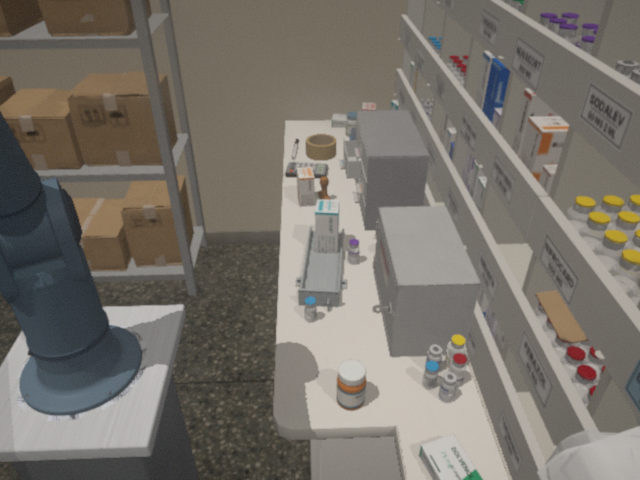

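The top view shows the tall carton's top at about (268,245), with the lane from (248,258) to (362,260). The side view shows the carton at about (327,225), grey cabinets on the far side and the vials beside the lane. Next I'll enlarge the lane area and deproject it.

```bash
cat > h.py <<'E'
import numpy as np,cv2
def cloud(c):
    v,u=np.mgrid[:480,:640];z=c['range_z'];K=c['mtx']
    P=np.stack([(u-K[0,2])/K[0,0]*z,(v-K[1,2])/K[1,1]*z,z],-1)
    return (P-c['t'])@c['R']
def proj(c,X):
    q=c['R']@np.array(X)+c['t'];q=c['mtx']@q;return q[:2]/q[2]
E
python3 - <<'E'
from h import *
a=np.load('pics/top0.npz');b=np.load('pics/side0.npz')
A=cv2.resize(a['color'][200:300,150:400],None,fx=3.2,fy=3.2,interpolation=3)
B=cv2.resize(b['color'][150:330,240:400],None,fx=3,fy=3,interpolation=3)[:, :]
cv2.imwrite('pics/cropA.png',A[:,:,::-1]);cv2.imwrite('pics/cropB.png',B[:,:,::-1])
P=cloud(a)
# height map
for nm,pts in dict(carton=(268,245),floor=(320,258),short=(174,268),purple=(297,226),small=(377,266),jar=(458,234),stamp=(180,252),box1=(370,150),box2=(170,160),table=(220,280)).items():
    print(nm,P[pts[1],pts[0]].round(3))
def top(u0,u1,v0,v1,lo,hi):
    Q=P[v0:v1,u0:u1].reshape(-1,3);Q=Q[(Q[:,2]>lo)&(Q[:,2]<hi)]
    r=cv2.minAreaRect(Q[:,:2].astype(np.float32)*1000);print(len(Q),Q.min(0).round(3),Q.max(0).round(3),r)
top(245,300,225,270,.095,.13)   # tall carton top
top(155,195,255,290,.07,.1)
top(165,195,240,262,.03,.1)
top(285,310,215,240,.03,.08)
top(365,390,255,280,.03,.08)
top(440,475,215,255,.06,.1)
top(340,375,235,290,.033,.05)
top(240,375,230,295,.010,.024)
top(310,430,120,215,.1,.4)
top(95,250,120,230,.1,.4)
# wall/shelf nearest
Q=P[:, 250:310].reshape(-1,3);Q=Q[Q[:,2]>.12];print(Q.min(0))
E
```

```text
carton [0.448 0.342 0.114]
floor [0.437 0.232 0.004]
short [0.412 0.549 0.083]
purple [0.504 0.282 0.053]
small [0.403 0.106 0.055]
jar [ 0.464 -0.076  0.076]
stamp [0.452 0.544 0.062]
box1 [0.63  0.119 0.172]
box2 [0.611 0.527 0.2  ]
table [ 0.395  0.469 -0.004]
660 [0.42  0.31  0.096] [0.475 0.369 0.119] ((447.6220397949219, 339.62738037109375), (55.891815185546875, 51.58821487426758), 82.70543670654297)
575 [0.38 0.52 0.07] [0.425 0.584 0.09 ] ((402.34539794921875, 552.0926513671875), (40.98933029174805, 61.706260681152344), 5.387134075164795)
110 [0.439 0.543 0.031] [0.462 0.567 0.072] ((450.5479736328125, 554.028564453125), (21.904760360717773, 21.811521530151367), 21.231462478637695)
114 [0.491 0.269 0.031] [0.515 0.293 0.06 ] ((502.656982421875, 281.7951965332031), (23.892526626586914, 22.337244033813477), 51.222537994384766)
93 [0.393 0.092 0.03 ] [0.414 0.113 0.055] ((403.0813293457031, 102.304443359375), (20.764801025390625, 20.70237922668457), 87.81973266601562)
323 [ 0.443 -0.111  0.06 ] [ 0.487 -0.068  0.08 ] ((465.15911865234375, -89.45761108398438), (43.053375244140625, 41.830745697021484), 16.856306076049805)
102 [0.38  0.111 0.033] [0.461 0.147 0.05 ] ((418.9801025390625, 126.09783935546875), (33.97093200683594, 80.94918823242188), 83.3508529663086)
539 [0.38  0.109 0.01 ] [0.5   0.403 0.024] ((444.52154541015625, 251.98580932617188), (296.5098876953125, 105.2431411743164), 83.33544921875)
9145 [ 0.538 -0.013  0.1  ] [0.715 0.243 0.213] ((618.6243286132812, 120.1614761352539), (255.23147583007812, 175.93467712402344), 85.82270812988281)
12920 [0.506 0.366 0.1  ] [0.688 0.704 0.238] ((596.36181640625, 535.4133911132812), (338.87506103515625, 181.99244689941406), 89.75109100341797)
[0.23782771 0.23708918 0.12004355]
```

View pics/cropA.png

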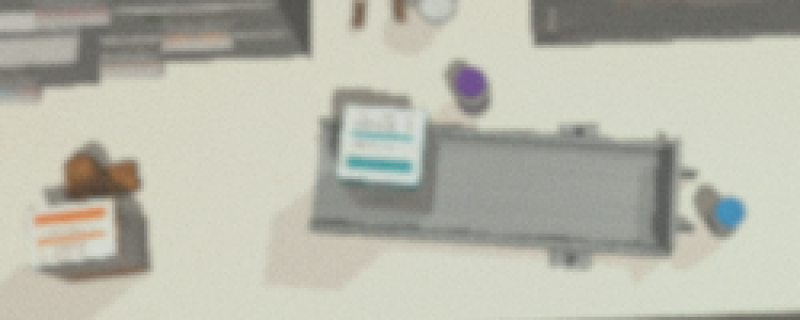

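View pics/cropB.png

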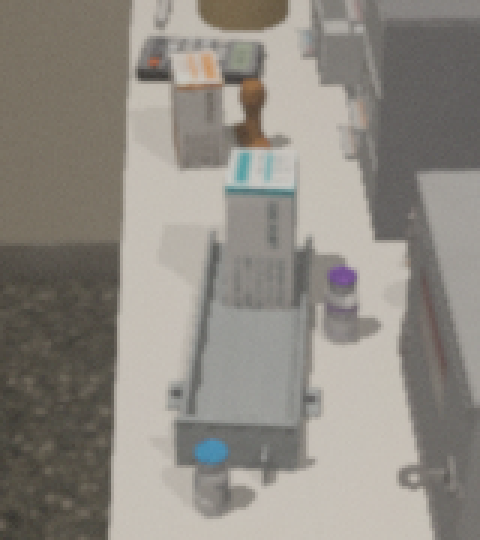

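The crops show the lane tilted about 6–7°, with the carton near the open end and its faces roughly along the lane. Wall corners are near cropA (320,120), (665,142), (312,230) and (665,255). I'll fix the lane axis from these and check clearance to the left cabinet.

```bash
python3 - <<'E'
from h import *
a=np.load('pics/top0.npz');b=np.load('pics/side0.npz')
def at(c,u,v,z):
    K=c['mtx'];r=c['R'].T@np.array([(u-K[0,2])/K[0,0],(v-K[1,2])/K[1,1],1]);o=-c['R'].T@c['t'];return (o+r*(z-o[2])/r[2])[:2]
A=[at(a,150+u/3.2,200+v/3.2,.017) for u,v in((320,120),(665,142),(312,230),(665,255))]
print(np.round(A,4));m=[(A[0]+A[2])/2,(A[1]+A[3])/2];d=m[1]-m[0];print('mid',m,'len',np.linalg.norm(d),'ang',np.degrees(np.arctan2(d[0],d[1])))
d2=A[3]-A[2];print(np.degrees(np.arctan2(d2[0],d2[1])));d2=A[1]-A[0];print(np.degrees(np.arctan2(d2[0],d2[1])))
# carton top corners crop A
C=[at(a,150+u/3.2,200+v/3.2,.113) for u,v in((342,106),(425,112),(334,179),(419,187))];print(np.round(C,4),np.mean(C,0))
# same from side crop B : top corners
D=[at(b,240+u/3,150+v/3,.113) for u,v in((233,149),(297,151),(226,190),(296,192))];print(np.round(D,4),np.mean(D,0))
for c in(a,b):
    P=cloud(c).reshape(-1,3)
    for y in np.arange(.3,.56,.04):
        for lo,hi in((.03,.1),(.1,.16),(.16,.3)):
            Q=P[(abs(P[:,1]-y)<.02)&(P[:,2]>lo)&(P[:,2]<hi)&(P[:,0]>.482)];print(round(y,2),lo,Q[:,0].min().round(3) if len(Q) else None,end=' | ')
        print()
E
```

```text
[[0.4903 0.395 ]
 [0.463  0.1421]
 [0.4086 0.4012]
 [0.3797 0.1474]]
mid [array([0.44942482, 0.39809067]), array([0.42136981, 0.14475718])] len 0.25488220842861065 ang -173.68062079960674
-173.51574248319426
-173.84617392780115
[[0.475  0.3656]
 [0.4686 0.3103]
 [0.4255 0.3713]
 [0.4178 0.3154]] [0.44673543 0.34066284]
[[0.4291 0.3674]
 [0.4769 0.3626]
 [0.4221 0.3104]
 [0.4722 0.3057]] [0.45008567 0.33651689]
0.3 0.03 0.492 | 0.3 0.1 0.685 | 0.3 0.16 0.683 | 
0.34 0.03 0.566 | 0.34 0.1 0.685 | 0.34 0.16 0.683 | 
0.38 0.03 0.68 | 0.38 0.1 0.685 | 0.38 0.16 0.681 | 
0.42 0.03 0.541 | 0.42 0.1 0.541 | 0.42 0.16 0.541 | 
0.46 0.03 0.528 | 0.46 0.1 0.54 | 0.46 0.16 0.541 | 
0.5 0.03 0.527 | 0.5 0.1 0.528 | 0.5 0.16 0.54 | 
0.54 0.03 0.507 | 0.54 0.1 0.508 | 0.54 0.16 0.539 | 
0.3 0.03 0.493 | 0.3 0.1 0.684 | 0.3 0.16 0.683 | 
0.34 0.03 None | 0.34 0.1 0.684 | 0.34 0.16 0.683 | 
0.38 0.03 0.671 | 0.38 0.1 0.616 | 0.38 0.16 0.592 | 
0.42 0.03 0.541 | 0.42 0.1 0.541 | 0.42 0.16 0.541 | 
0.46 0.03 0.528 | 0.46 0.1 0.539 | 0.46 0.16 0.541 | 
0.5 0.03 0.528 | 0.5 0.1 0.528 | 0.5 0.16 0.54 | 
0.54 0.03 0.507 | 0.54 0.1 0.507 | 0.54 0.16 0.539 |
```

>>> play_rows:
  deltas:
    - {"rot":[0,0,0.022],"delta_pos":[0.05,0.09,0],"fingers":1}
    - {"rot":[0,0,0.044],"delta_pos":[0.1,0.18,0],"fingers":1}
    - {"rot":[0,0,0.066],"delta_pos":[0.15,0.27,0],"fingers":1}
    - {"rot":[0,0,0.088],"delta_pos":[0.2,0.36,0],"fingers":1}
    - {"rot":[0,0,0.11],"delta_pos":[0.25,0.45,0],"fingers":1}
    - {"rot":[0,0,0.132],"delta_pos":[0.3,0.54,0],"fingers":1}
    - {"rot":[0,0,0.154],"delta_pos":[0.35,0.63,0],"fingers":1}
    - {"rot":[0,0,0.176],"delta_pos":[0.39,0.72,0],"fingers":1}

```text
time: 0.9
position: [0.4152, -0.2567, 0.4032]
orientation: [[0.107, 0.994, -0.002], [0.994, -0.107, 0.0], [-0.0, -0.002, -1.0]]
ft_force: [0.4, -0.2, 0.2]
grip_width: -0.003
```

>>> play_rows:
  deltas:
    - {"rot":[0,0,0],"delta_pos":[0,0.098,0],"fingers":1}
    - {"rot":[0,0,0],"delta_pos":[0,0.196,0],"fingers":1}
    - {"rot":[0,0,0],"delta_pos":[0,0.294,0],"fingers":1}
    - {"rot":[0,0,0],"delta_pos":[0,0.392,0],"fingers":1}
    - {"rot":[0,0,0],"delta_pos":[0,0.49,0],"fingers":1}
    - {"rot":[0,0,0],"delta_pos":[0,0.588,0],"fingers":1}
    - {"rot":[0,0,0],"delta_pos":[0,0.686,0],"fingers":1}
    - {"rot":[0,0,0],"delta_pos":[0,0.78,0],"fingers":1}

```text
time: 1.7
position: [0.4144, 0.1352, 0.4031]
orientation: [[0.107, 0.994, -0.002], [0.994, -0.107, -0.001], [-0.001, -0.002, -1.0]]
ft_force: [0.1, -0.0, -0.1]
grip_width: -0.002
```

>>> play_rows:
  deltas:
    - {"rot":[0,0,0],"delta_pos":[0.012,0.085,0],"fingers":1}
    - {"rot":[0,0,0],"delta_pos":[0.024,0.17,0],"fingers":1}
    - {"rot":[0,0,0],"delta_pos":[0.036,0.255,0],"fingers":1}
    - {"rot":[0,0,0],"delta_pos":[0.048,0.34,0],"fingers":1}
    - {"rot":[0,0,0],"delta_pos":[0.06,0.425,0],"fingers":1}
    - {"rot":[0,0,0],"delta_pos":[0.072,0.51,0],"fingers":1}
    - {"rot":[0,0,0],"delta_pos":[0.086,0.6,0],"fingers":1}
    - {"rot":[0,0,0],"delta_pos":[0.086,0.6,0],"fingers":1}

```text
time: 2.5
position: [0.4548, 0.4414, 0.4022]
orientation: [[0.099, 0.995, -0.006], [0.995, -0.099, 0.005], [0.005, -0.007, -1.0]]
ft_force: [-0.9, 0.5, 0.8]
grip_width: 0.003
```

>>> play_rows:
  deltas:
    - {"rot":[0,0,0],"delta_pos":[0.004,-0.004,-0.05],"fingers":1}
    - {"rot":[0,0,0],"delta_pos":[0.008,-0.008,-0.1],"fingers":1}
    - {"rot":[0,0,0],"delta_pos":[0.008,-0.012,-0.15],"fingers":1}
    - {"rot":[0,0,0],"delta_pos":[0.008,-0.016,-0.2],"fingers":1}
    - {"rot":[0,0,0],"delta_pos":[0.008,-0.02,-0.24],"fingers":1}
    - {"rot":[0,0,0],"delta_pos":[0.008,-0.02,-0.265],"fingers":1}
    - {"rot":[0,0,0],"delta_pos":[0.008,-0.02,-0.274],"fingers":1}
    - {"rot":[0,0,0],"delta_pos":[0.008,-0.02,-0.274],"fingers":1}

```text
time: 3.3
position: [0.4588, 0.4311, 0.2649]
orientation: [[0.099, 0.995, -0.007], [0.995, -0.099, 0.005], [0.004, -0.007, -1.0]]
ft_force: [0.3, -0.4, -0.1]
grip_width: 0.001
```

```bash
python3 - <<'E'
from station import *
from h import *
o=get_obs();print(o['position'],o['ft_force'])
c=capture('side');a=capture('top')
B=cv2.resize(c['color'][100:300,240:420],None,fx=2.5,fy=2.5,interpolation=3);A=cv2.resize(a['color'][150:300,170:330],None,fx=2.5,fy=2.5,interpolation=3)
B=cv2.resize(B,(450*375//500,375));cv2.imwrite('pics/pre.png',np.hstack([A,B])[:,:,::-1])
E
```

```text
[0.45882698 0.43111746 0.26486657] [ 0.29559295 -0.37978226 -0.11355121]
```

View pics/pre.png

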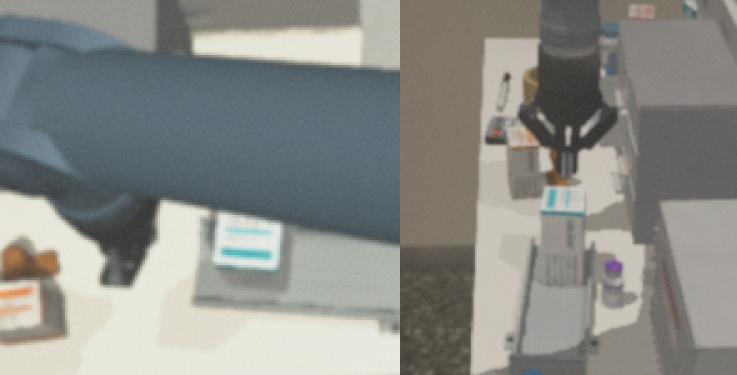

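The closed fingers stand behind the carton at about (567,165) in the right panel, in line with its top at (563,200). Starting the push.

>>> play_rows:
  deltas:
    - {"rot":[0,0,0],"delta_pos":[-0.003,-0.03,0],"fingers":1}
    - {"rot":[0,0,0],"delta_pos":[-0.006,-0.06,0],"fingers":1}
    - {"rot":[0,0,0],"delta_pos":[-0.009,-0.08,0],"fingers":1}
    - {"rot":[0,0,0],"delta_pos":[-0.011,-0.1,0],"fingers":1}
    - {"rot":[0,0,0],"delta_pos":[-0.013,-0.115,0],"fingers":1}
    - {"rot":[0,0,0],"delta_pos":[-0.014,-0.13,0],"fingers":1}
    - {"rot":[0,0,0],"delta_pos":[-0.016,-0.145,0],"fingers":1}
    - {"rot":[0,0,0],"delta_pos":[-0.018,-0.16,0],"fingers":1}

```text
time: 4.2
position: [0.45, 0.3515, 0.2664]
orientation: [[0.099, 0.995, -0.005], [0.995, -0.099, 0.007], [0.007, -0.005, -1.0]]
ft_force: [-0.4, 1.1, -0.5]
grip_width: 0.002
```

```bash
python3 - <<'E'
from station import *
from h import *
c=capture('side')
B=cv2.resize(c['color'][170:300,270:390],None,fx=3.5,fy=3.5,interpolation=3);cv2.imwrite('pics/push1.png',B[:,:,::-1])
E
```

```text
(no output)
```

View pics/push1.png

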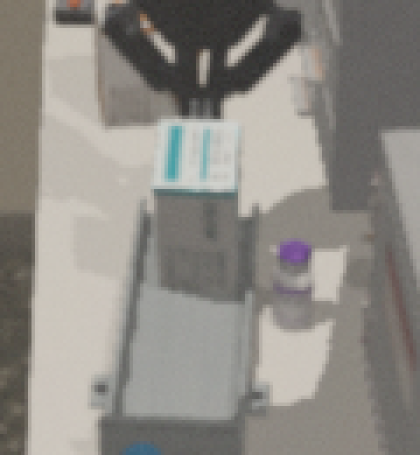

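The carton is tipping: its base edge is still near row 254 (252 before) and its top is leaning toward the stop. Pushing on.

>>> play_rows:
  deltas:
    - {"rot":[0,0,0],"delta_pos":[-0.002,-0.015,0],"fingers":1}
    - {"rot":[0,0,0],"delta_pos":[-0.003,-0.03,0],"fingers":1}
    - {"rot":[0,0,0],"delta_pos":[-0.005,-0.045,0],"fingers":1}
    - {"rot":[0,0,0],"delta_pos":[-0.007,-0.06,0],"fingers":1}
    - {"rot":[0,0,0],"delta_pos":[-0.008,-0.075,0],"fingers":1}
    - {"rot":[0,0,0],"delta_pos":[-0.01,-0.09,0],"fingers":1}
    - {"rot":[0,0,0],"delta_pos":[-0.01,-0.09,0],"fingers":1}
    - {"rot":[0,0,0],"delta_pos":[-0.01,-0.09,0],"fingers":1}

```text
time: 5.05
position: [0.4452, 0.3049, 0.2661]
orientation: [[0.1, 0.995, -0.005], [0.995, -0.1, 0.005], [0.004, -0.006, -1.0]]
ft_force: [0.7, 0.7, 0.4]
grip_width: 0.006
```

```bash
python3 - <<'E'
from station import *
from h import *
c=capture('side');np.savez('pics/s2.npz',**c)
B=cv2.resize(c['color'][170:310,270:390],None,fx=3.5,fy=3.5,interpolation=3);cv2.imwrite('pics/push2.png',B[:,:,::-1])
E
```

```text
(no output)
```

View pics/push2.png

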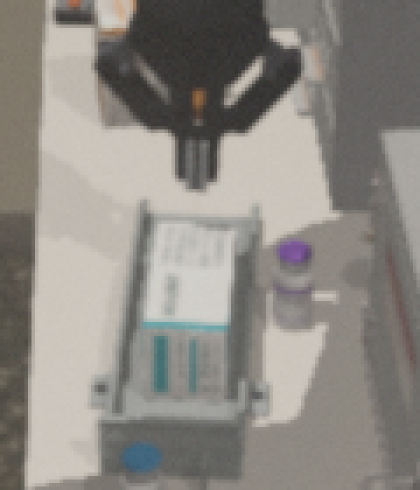

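The carton has fallen lengthwise and lies flat. Its upper face spans rows 225–325, with the printed top facing the stop. Next I'll measure where it lies.

```bash
python3 - <<'E'
from h import *
c=np.load('pics/s2.npz');P=cloud(c)[220:300,300:345].reshape(-1,3)
Q=P[(P[:,2]>.052)&(P[:,2]<.07)];print(len(Q),Q.min(0),Q.max(0),Q[:,2].mean(),cv2.minAreaRect((Q[:,:2]*1000).astype(np.float32)))
A=np.c_[Q[:,:2]-Q[:,:2].mean(0),np.ones(len(Q))];print(np.linalg.lstsq(A,Q[:,2],rcond=None)[0])
def at(u,v,z):
    K=c['mtx'];r=c['R'].T@np.array([(u-K[0,2])/K[0,0],(v-K[1,2])/K[1,1],1]);o=-c['R'].T@c['t'];return (o+r*(z-o[2])/r[2])[:2]
for u,v in((152,222),(235,228),(141,325),(230,328)):print(at(270+u/3.5,170+v/3.5,.06).round(4))
E
```

```text
764 [0.40749484 0.19826083 0.05202003] [0.4677193  0.31413117 0.06173443] 0.057586801230729984 ((437.8714599609375, 257.5252380371094), (114.2380599975586, 50.277061462402344), 83.7877426147461)
[-0.00432984  0.00858495  0.0575868 ]
[0.4176 0.311 ]
[0.4697 0.3023]
[0.4082 0.2052]
[0.4601 0.2003]
```

>>> play_rows:
  deltas:
    - {"rot":[0,0,0],"delta_pos":[0.003,0.05,0],"fingers":1}
    - {"rot":[0,0,0],"delta_pos":[0.006,0.1,0],"fingers":1}
    - {"rot":[0,0,0],"delta_pos":[0.007,0.11,0],"fingers":1}
    - {"rot":[0,0,0],"delta_pos":[0.007,0.11,-0.03],"fingers":1}
    - {"rot":[0,0,0],"delta_pos":[0.007,0.11,-0.06],"fingers":1}
    - {"rot":[0,0,0],"delta_pos":[0.007,0.11,-0.09],"fingers":1}
    - {"rot":[0,0,0],"delta_pos":[0.007,0.11,-0.116],"fingers":1}
    - {"rot":[0,0,0],"delta_pos":[0.007,0.11,-0.116],"fingers":1}

```text
time: 5.9
position: [0.4478, 0.3583, 0.2049]
orientation: [[0.101, 0.995, -0.01], [0.995, -0.101, 0.001], [0.0, -0.01, -1.0]]
ft_force: [-0.2, -0.7, -0.5]
grip_width: 0.003
```

>>> play_rows:
  deltas:
    - {"rot":[0,0,0],"delta_pos":[-0.002,-0.02,0.004],"fingers":1}
    - {"rot":[0,0,0],"delta_pos":[-0.004,-0.04,0.004],"fingers":1}
    - {"rot":[0,0,0],"delta_pos":[-0.007,-0.06,0.004],"fingers":1}
    - {"rot":[0,0,0],"delta_pos":[-0.009,-0.08,0.004],"fingers":1}
    - {"rot":[0,0,0],"delta_pos":[-0.011,-0.1,0.004],"fingers":1}
    - {"rot":[0,0,0],"delta_pos":[-0.013,-0.12,0.004],"fingers":1}
    - {"rot":[0,0,0],"delta_pos":[-0.015,-0.14,0.004],"fingers":1}
    - {"rot":[0,0,0],"delta_pos":[-0.017,-0.155,0.004],"fingers":1}

```text
time: 6.7
position: [0.4394, 0.2798, 0.207]
orientation: [[0.101, 0.995, -0.009], [0.995, -0.101, 0.001], [0.0, -0.009, -1.0]]
ft_force: [-0.1, 1.0, 0.6]
grip_width: -0.001
```

```bash
python3 - <<'E'
from station import *
from h import *
c=capture('side');np.savez('pics/s3.npz',**c)
B=cv2.resize(c['color'][170:310,270:390],None,fx=4,fy=4,interpolation=3);cv2.imwrite('pics/push3.png',B[:,:,::-1])
P=cloud(c)[220:300,300:345].reshape(-1,3)
Q=P[(P[:,2]>.052)&(P[:,2]<.064)&(P[:,1]<.33)];print(Q.min(0),Q.max(0));print(get_obs()['ft_force'])
E
```

```text
[0.40451386 0.1550677  0.05204015] [0.4627571  0.27596701 0.0639331 ]
[-0.27061781 -0.9844307  -0.14903438]
```

View pics/push3.png

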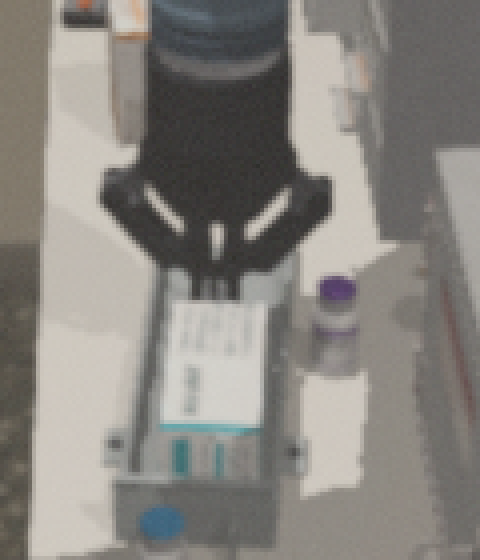

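The carton's front edge is around y≈0.16, with a gap of about 20 mm left to the stop. The purple vial is clear of the knuckles.

>>> play_rows:
  deltas:
    - {"rot":[0,0,0],"delta_pos":[0,-0.004,0],"fingers":1}
    - {"rot":[0,0,0],"delta_pos":[-0.001,-0.008,0],"fingers":1}
    - {"rot":[0,0,0],"delta_pos":[-0.001,-0.012,0],"fingers":1}
    - {"rot":[0,0,0],"delta_pos":[-0.002,-0.016,0],"fingers":1}
    - {"rot":[0,0,0],"delta_pos":[-0.002,-0.02,0],"fingers":1}
    - {"rot":[0,0,0],"delta_pos":[-0.003,-0.024,0],"fingers":1}
    - {"rot":[0,0,0],"delta_pos":[-0.003,-0.028,0],"fingers":1}
    - {"rot":[0,0,0],"delta_pos":[-0.004,-0.032,0],"fingers":1}

```text
time: 7.55
position: [0.438, 0.2643, 0.2075]
orientation: [[0.102, 0.995, -0.007], [0.995, -0.102, 0.004], [0.004, -0.007, -1.0]]
ft_force: [1.0, 7.4, 0.4]
grip_width: -0.001
```

>>> play_rows:
  deltas:
    - {"rot":[0,0,0],"delta_pos":[0,-0.001,0],"fingers":1}
    - {"rot":[0,0,0],"delta_pos":[0,-0.002,0],"fingers":1}
    - {"rot":[0,0,0],"delta_pos":[0,-0.003,0],"fingers":1}
    - {"rot":[0,0,0],"delta_pos":[0,-0.004,0],"fingers":1}
    - {"rot":[0,0,0],"delta_pos":[0,-0.005,0],"fingers":1}
    - {"rot":[0,0,0],"delta_pos":[-0.001,-0.006,0],"fingers":1}
    - {"rot":[0,0,0],"delta_pos":[-0.001,-0.007,0],"fingers":1}
    - {"rot":[0,0,0],"delta_pos":[-0.001,-0.008,0],"fingers":1}

```text
time: 8.35
position: [0.438, 0.2629, 0.2087]
orientation: [[0.1, 0.995, -0.004], [0.995, -0.1, 0.011], [0.011, -0.005, -1.0]]
ft_force: [0.6, 7.7, 0.1]
grip_width: -0.005
```

There's a steady 7–8 N at the expected position, so the carton is against the stop. Drawing back.

>>> play_rows:
  deltas:
    - {"rot":[0,0,0],"delta_pos":[0.001,0.01,0],"fingers":1}
    - {"rot":[0,0,0],"delta_pos":[0.004,0.04,0],"fingers":1}
    - {"rot":[0,0,0],"delta_pos":[0.009,0.08,0],"fingers":1}
    - {"rot":[0,0,0],"delta_pos":[0.015,0.13,0],"fingers":1}
    - {"rot":[0,0,0],"delta_pos":[0.02,0.18,0],"fingers":1}
    - {"rot":[0,0,0],"delta_pos":[0.022,0.2,0.06],"fingers":1}
    - {"rot":[0,0,0],"delta_pos":[0.022,0.2,0.14],"fingers":1}
    - {"rot":[0,0,0],"delta_pos":[0.022,0.2,0.18],"fingers":1}

```text
time: 9.15
position: [0.4491, 0.3631, 0.3006]
orientation: [[0.1, 0.995, -0.003], [0.995, -0.1, 0.009], [0.009, -0.004, -1.0]]
ft_force: [0.1, 1.2, 0.6]
grip_width: -0.004
```

```bash
python3 - <<'E'
from station import *
from h import *
c=capture('side');np.savez('pics/s4.npz',**c)
B=cv2.resize(c['color'][190:330,270:390],None,fx=4,fy=4,interpolation=3);cv2.imwrite('pics/fin.png',B[:,:,::-1])
P=cloud(c)[220:300,300:345].reshape(-1,3)
Q=P[(P[:,2]>.052)&(P[:,2]<.064)&(P[:,1]<.33)];print(Q.min(0),Q.max(0));print(get_obs()['ft_force'])
E
```

```text
[0.40426145 0.14071663 0.0520445 ] [0.46397218 0.25608351 0.06149693]
[1.10918951 1.07921703 2.1600135 ]
```

View pics/fin.png

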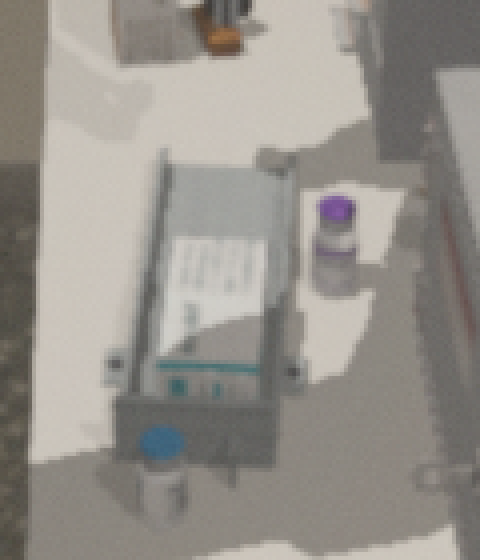

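The carton lies flat against the stop, with its front edge (row ~365) parallel to the stop and the vials where they were. The gripper is clear, so I'm handing in.

```bash
python3 -c "
from station import *
print(job_done(),get_obs()['time'])"
```

```text
the job is handed in; nothing more can be done
the job is handed in; nothing more can be done
```

I pushed the tall carton over with closed fingers, so it was never between them. It fell lengthwise along the lane with its top towards the end stop. I then pushed it from behind until it met the stop, drew back and raised the gripper. The clock read about 9.2 s when I handed in.

- **Against the stop:** the push force settled at about 7.5 N and the tool stopped within 3 mm of where I expected contact. The last depth image puts the carton's front edge at y ≈ 0.141 m, against my estimate of 0.139 m for the stop's inner face.
- **Lying flat and square:** the last picture shows the carton flat and square to the stop. After the fall, its upper face measured about 58 mm above the worktop; 60 mm was expected, and the calibration is good to about 2 mm.
- **Other objects:** both vials looked unmoved in the last picture. The jar and the left-hand objects were not re-measured, but the fingers never came near them and no unexpected force showed in the readings.
- **Not checked:** the bottom edge touching the stop is hidden from the camera, so contact there rests on the force and position readings. None of the checks I made failed or disagreed.

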